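# Check a carton's print through the swivel mirror

## Task

Check the printed square on the drink carton that stands on the scale: set the carton down, without dropping it, fully home in the pocket of the inspection jig with the square facing the mirror, let go of it and swing the pocket's locking lever fully shut. Then turn the spring-loaded mirror (it has a grip on top) until the jig's camera sees the square in the middle of the mirror, and finish while still holding the mirror at that angle: it springs back if let go. Leave the other things on the bench where they are.

Things in the scene. Friction and masses are not known exactly. Their poses are not given: they have to be found in the camera images.
- carton: small drink carton, 50 (x) x 38 (y) x 84 (z, height) mm, about 0.14 kg, standing on the pan of the bench scale, to the robot's left. Origin: centre of its underside. The printed square is on its -y broad face only; at the start that face looks to the robot's right (-y) within about 45 degrees. Grip it across its x (50 mm), high up
- print (a point): centre of the printed square (white 26 mm, black 18 mm inside) on the carton's -y face, 54 mm above its underside
- scale: bench scale, fixed; origin centre of its underside; steel pan 190 x 180 mm, its top 52 mm above the bench; low white housing and display on its -x side
- jig: inspection jig, fixed: aluminium plate 200 (x) x 300 (y) x 10 mm on the bench. In its frame (origin on the bench, 20 mm to +y of the plate's middle): the pocket is centred at (0, 60), the lever's hinge is at (45, 85), the mirror's axis at (0, -110) mm
- pocket (a point): centre of the pocket's floor, 10 mm above the bench; axes those of the jig. Inside 54 (x) x 42 (y, from the front wall to the shut lever) mm. Black walls 22 mm high on three sides (+x, -x and the mirror side -y), open to +y, where the lever shuts; the side walls are 8 mm thick and the front wall 6 mm
- lever (a joint): locking lever, a level steel bar turning about an upright pin at the pocket's +x, +y corner: 0 = fully shut (the bar lies along the open side, pointing to the jig's -x), 1.57 = wide open (pointing to +y); starts 0.9 to 1.5 open, stays where it is left (light friction, 0.06 N m). The bar is 12 mm high, at 30 to 42 mm above the bench
- lever_post (a point): upright black handle post at the lever's free end, 13 mm across, 110 mm from the hinge, standing from 30 to 80 mm above the bench; this point is on its axis at 70 mm
- lever_hinge (a point): fixed point on the lever's hinge axis, 70 mm above the bench; axes those of the jig
- mirror (a joint): swivel of the upright mirror about its vertical axis: 0 (spring rest, start) = the glass faces the jig's +x; grows as it turns anticlockwise from above, towards the pocket (+y), to 1.6. A soft spring (0.06 N m/rad) always turns it back to 0, so it must be held
- mirror_grip (a point): middle of the dark steel grip on top of the mirror, on its axis, 112 mm above the bench; axes of the mirror: x is the way the glass faces, z up. The grip is a block 12 (x) x 34 (y) x 32 (z) mm, from 93 to 125 mm above the bench
- mirror_center (a point): middle of the reflecting face (50 x 50 mm in a black 58 mm frame), on the swivel axis, 64 mm above the bench; x is the way the glass faces
- camera: grey block camera 40 mm across on a flat radial arm, fixed for the run at some angle around the mirror's axis; origin on the bench on the mirror's axis, its x axis points from there to the camera. The angle of this x axis from the jig's x axis varies from -0.2 to 0.75 rad
- lens (a point): front of the camera's lens, 193 mm from the mirror's axis, 64 mm above the bench; it always looks at the mirror
- sight (a point): nothing to see here: a line of sight. Origin at the middle of the mirror; x is the direction in which the mirror now reflects the view of the pocket's print position (jig's +y from the mirror). It turns twice as far as the mirror and points at the lens when the mirror's glass faces halfway between the pocket and the camera (mirror angle = half of (1.571 + camera angle from the jig's x axis))
- spare_standing: spare carton standing at the back left, same size as the other; leave it. Origin: centre of its underside
- spare_lying: spare carton lying at the back left, 50 x 84 x 38 mm; leave it. Origin: centre of its underside
- check_weight: steel check weight, 36 mm across, 56 mm high, right of the jig; leave it. Origin: centre of its underside
- tape: roll of tape, 84 mm across, 24 mm high, right of the jig; leave it. Origin: centre of its underside
- spray: white bottle, 60 mm across, 160 mm high, at the back right; leave it. Origin: centre of its underside
- marker_pen: black marker pen, 130 mm long, 13 mm thick, lying between the scale and the jig; leave it. Origin: centre of its underside
Not all that is in view belongs to the job. What is shaped like the camera but purple is not meant.

How it is judged:
By the outcome, as a careful person would: the job done as asked, in the order asked, and still so for the second after the job is handed in, while the arm keeps its last pose, push and grip.
It also fails if it takes over 66 s, if anything falls off the work surface, if the arm or the gripper's body presses on something with over 40 N, if the wrist force passes 120 N, or if a joint passes its speed limit or range.

## Robot

A 7-joint arm with a two-finger parallel gripper is mounted at the origin on the work surface. World frame = base frame: x ahead of the robot, y to its left, z up, the work surface at z = 0. Lengths are in m, angles in rad, forces in N, time in s.
With the tool pointing down it reaches from about 0.4 to 0.85 m from the base axis. Payload 10.4 kg.
Tool frame: the origin (TCP) lies on the centre line of the jaws, within the pads' length; the fingertips stand 17 mm ahead of it and the grasp point (between the pads) lies 2 mm behind it (manip.tcp_to_tips is the distance from the TCP to the fingertips, in m); z points along the fingers, x is the direction in which the jaws open and shut, and the axes are right-handed (so a half turn about z gives the same grasp; the last joint's range is limited). The gripper opens to 85 mm and grips with 20 to 120 N. Pads are 22 mm wide; open, the fingers measure 114 mm over their backs; the gripper's body (76 mm by 85 mm) begins 54 mm behind the grasp point. The pads swing forward as they close: fully open they stand 13 mm farther back than shut.
Start: joints at [-1.127, 0.332, -0.065, 1.46, 0.022, 1.35, -0.088], TCP at [0.281, 0.558, 0.248] pointing down, gripper open.
Joint ranges: [-2.6, 2.6], [-0.5, 2.12], [-1.47, 1.34], [0.16, 2.42], [-1.27, 4.41], [0.06, 2.06], [-2.6, 2.6]. Speed limits (rad/s): [2.22, 2.22, 2.79, 2.79, 3.14, 3.14, 3.14].

## Interface

Orientations are given as a unit quaternion [x, y, z, w].
In Python, from workcell import manip gives the robot as it stands.
- The arm moves only by the shell command python3 -m pendant 'ROWS' [FORCE]. ROWS is JSON, a list of rows, each a list of 3 entries, a list of its own where there are three numbers: the shift along the world's x, y, z in cm, then the turn, a rotation vector about the world's x, y, z in degrees, then the closure in counts, from 0 (fully open) to 255 (shut). A call has 1 to 12 rows; each row shifts and turns the pose as measured when the row begins; what a row does not reach is not made up. A row lasts 1/8 s, in which the tool goes at most 62.5 mm and 10.7 degrees, less where a joint would pass 70% of its speed; a pose out of reach is approached as far as the arm can. A call is refused whole if a number of a shift passes 6.25 or a number of a turn 10.7, either way. A call with a gripper value outside its range is refused whole. The fingers move at their own pace and stop on an object; FORCE is the grip in N (left out, the last holds). Time passes only in rows, so rows that do not move let the fingers close. It gives the time, the measured TCP pose, the force and the opening at its end, in the units of the state.
- manip.get_obs(): the state, without advancing time (a new reading comes with each control period).
- manip.camera(name): name is "side" or "top" or "wrist"; returns a dict with "pixels" (420x560x3 uint8, red, green, blue), "range_z" (420x560 float32, m along the optical axis (not along the pixel's ray), 0 where there is no reading), "K" (3x3 intrinsics, pixels), "origin" and "rotation" of the camera in the world; the wrist camera has in their place "hand_eye" (4x4, takes a point from camera to tool coordinates, whose origin is the TCP and whose axes are the tool frame's). Camera axes: x right, y down, z forward; pixel columns grow to the right and rows downward; lengths in m; the calibration is good to about 2 mm. A picture is of the moment at which its call begins: read the wrist's pose just before it.
- manip.hand_in(): hands the job in, once; it reports no verdict.
The state is a dict: "clock": time; "joint_pos": joint angles; "joint_velocities": joint speeds; "tau": joint torques, N m; "position": TCP position; "ee_rot": TCP orientation; "ft_force": force on the tool from outside, world axes, zero at the start; "torque": the same for the moment, N m; "grip_width": opening from 0.0 (shut) to 1.0 (fully open).
Only numpy, scipy, OpenCV 4.12 (cv2) and the standard library are available. Lean on these libraries where they do the work, as an engineer would, in place of code of your own. Each camera call takes 0.05 s, during which the arm holds its last target.

## Working session

There is one attempt and no reset: what is moved stays moved. The work goes in short steps, Python scripts to look and compute and a shell command to move; the robot and the scene stay as the last step left them, time stands still between calls to the robot, and variables do not carry over. Pictures are saved under pics/ and viewed, and the job is handed in when it is done.

```bash
ls; mkdir -p pics; python3 - <<'E'
from workcell import manip
import cv2,numpy as np
o=manip.get_obs();print({k:np.round(v,3).tolist() for k,v in o.items()})
for n in("side","top","wrist"):
    c=manip.camera(n);cv2.imwrite(f"pics/{n}0.png",c["pixels"][:,:,::-1]);np.savez(f"{n}0.npz",**c)
    print(n,np.round(c["K"],1).tolist(),[np.round(c[k],3).tolist() for k in("origin","rotation","hand_eye") if k in c])
E
```

```text
pics
{'clock': 0.0, 'joint_pos': [-1.127, 0.333, -0.065, 1.461, 0.022, 1.35, -0.088], 'joint_velocities': [-0.001, 0.0, 0.001, -0.001, 0.001, -0.002, -0.001], 'tau': [0.001, -62.546, 0.05, -39.16, 0.016, 0.01, -0.0], 'position': [0.281, 0.558, 0.248], 'ee_rot': [0.851, 0.524, -0.001, 0.0], 'ft_force': [-0.104, 0.188, -0.087], 'torque': [-0.008, 0.031, -0.028], 'grip_width': 1.0}
side [[485.1, 0.0, 280.5], [0.0, 485.1, 208.5], [0.0, 0.0, 1.0]] [[0.165, -0.922, 1.089], [0.912, -0.154, 0.062, -0.375]]
top [[515.0, 0.0, 279.8], [0.0, 515.0, 208.2], [0.0, 0.0, 1.0]] [[0.229, -0.031, 1.327], [0.707, -0.701, 0.062, -0.068]]
wrist [[301.9, 0.0, 284.3], [0.0, 301.9, 212.9], [0.0, 0.0, 1.0]] [[[1.0, 0.001, 0.001, 0.0], [-0.001, 0.959, 0.284, -0.073], [-0.0, -0.284, 0.959, -0.125], [0.0, 0.0, 0.0, 1.0]]]
```

View pics/top0.png

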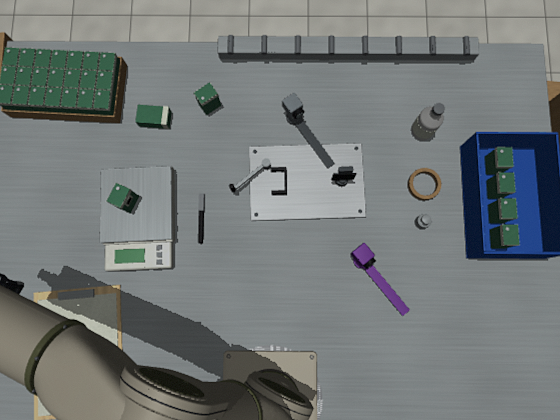

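View pics/side0.png

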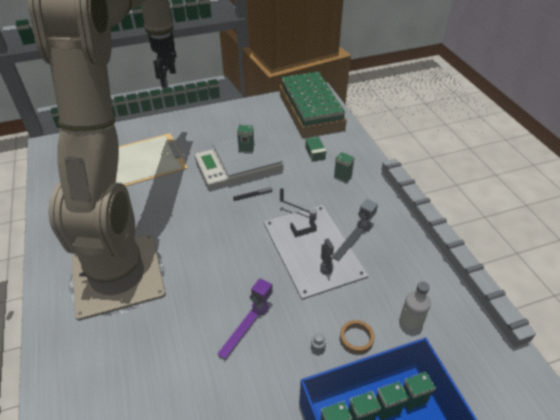

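View pics/wrist0.png

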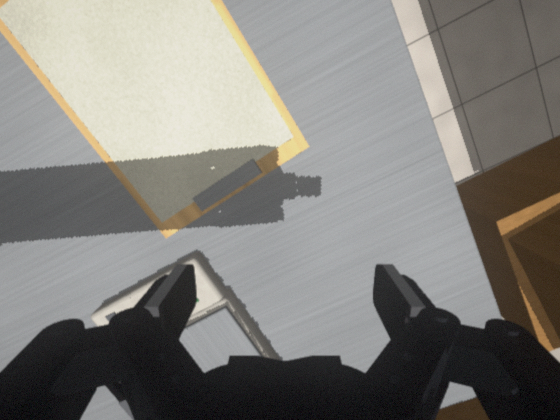

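Top view: the job carton is at (123,196) on the scale pan (138,205). The jig plate is at (307,182), with the lever post near (234,190), the mirror near (343,176) and the grey camera at (293,106). Things that could be mistaken for the target are the standing spare (207,97), the lying spare (153,116), the cartons in the crate (60,80) and blue bin (500,200), and the purple decoy camera (363,255). Of the cartons, only (123,196) stands on the scale, so I choose that one and check it in a close crop.

```bash
cat > h.py <<'E'
import numpy as np,cv2
from scipy.spatial.transform import Rotation as R
from workcell import manip
def load(f): return dict(np.load(f))
def cam(n,save=None):
    o=manip.get_obs(); c=manip.camera(n)
    if n=="wrist":
        T=np.eye(4);T[:3,:3]=R.from_quat(o["ee_rot"]).as_matrix();T[:3,3]=o["position"]
        c["T"]=T@c["hand_eye"]
    if save:
        cv2.imwrite(f"pics/{save}.png",c["pixels"][:,:,::-1]); np.savez(save+".npz",**c)
    return c
def pose(c):
    if "T" in c: return c["T"][:3,:3],c["T"][:3,3]
    return R.from_quat(c["rotation"]).as_matrix(),np.asarray(c["origin"])
def cloud(c):
    Rm,t=pose(c);K=c["K"];v,u=np.mgrid[:420,:560];z=c["range_z"]
    P=np.stack([(u-K[0,2])/K[0,0]*z,(v-K[1,2])/K[1,1]*z,z],-1)
    W=P@Rm.T+t; W[z<=0]=np.nan
    return W
def plane(c,uv,h):
    Rm,t=pose(c);K=c["K"];uv=np.atleast_2d(uv).astype(float)
    d=np.stack([(uv[:,0]-K[0,2])/K[0,0],(uv[:,1]-K[1,2])/K[1,1],np.ones(len(uv))],-1)@Rm.T
    return t+d*((h-t[2])/d[:,2])[:,None]
def proj(c,X):
    Rm,t=pose(c);K=c["K"];p=(np.atleast_2d(X)-t)@Rm; return np.stack([K[0,0]*p[:,0]/p[:,2]+K[0,2],K[1,1]*p[:,1]/p[:,2]+K[1,2]],-1)
E
python3 - <<'E'
from h import *
c=load("top0.npz");W=cloud(c);s=load("side0.npz");S=cloud(s)
np.set_printoptions(precision=4,suppress=True)
for u,v in[(150,230),(400,230),(300,190),(124,194),(293,104),(343,172),(234,190),(265,163),(201,235)]: print(u,v,W[v,u])
print("side");
for u,v in[(245,130),(260,175),(310,250),(344,158)]: print(u,v,S[v,u])
img=c["pixels"][:,:,::-1]
a=cv2.resize(img[140:225,225:375],None,fx=5,fy=5,interpolation=cv2.INTER_CUBIC)
cv2.imwrite("pics/jigcrop.png",a)
b=cv2.resize(img[160:275,95:180],None,fx=5,fy=5,interpolation=cv2.INTER_CUBIC)
d=cv2.resize(s["pixels"][115:190,190:290,::-1],None,fx=3.5,fy=3.5,interpolation=cv2.INTER_CUBIC)
o=np.zeros((max(b.shape[0],d.shape[0]),b.shape[1]+d.shape[1],3),np.uint8);o[:b.shape[0],:b.shape[1]]=b;o[:d.shape[0],b.shape[1]:]=d
cv2.imwrite("pics/cartoncrop.png",o);print(o.shape)
E
```

```text
150 230 [0.4092 0.3048 0.0522]
400 230 [ 0.4214 -0.3318  0.0004]
300 190 [ 0.5224 -0.0716  0.0163]
124 194 [0.4828 0.3489 0.1369]
293 104 [ 0.7315 -0.0514  0.0848]
343 172 [ 0.5449 -0.1724  0.1181]
234 190 [0.5148 0.0976 0.0449]
265 163 [0.586  0.0194 0.047 ]
201 235 [0.4026 0.1828 0.0135]
side
245 130 [0.48   0.3486 0.1389]
260 175 [0.4995 0.2605 0.01  ]
310 250 [ 0.5375 -0.0993  0.0102]
344 158 [0.7601 0.1706 0.0823]
(575, 775, 3)
```

View pics/jigcrop.png

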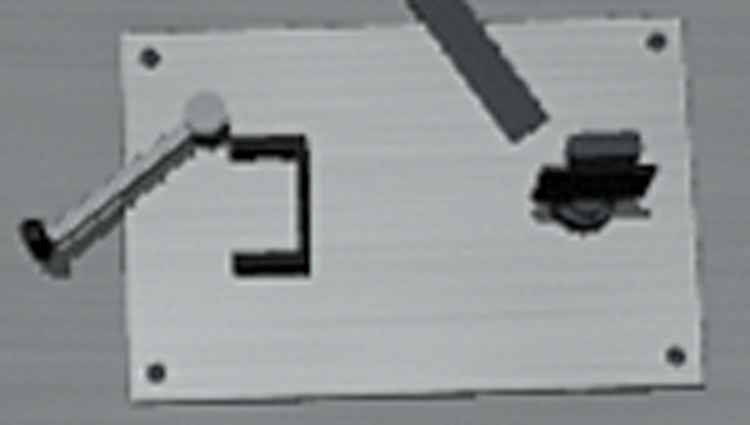

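View pics/cartoncrop.png

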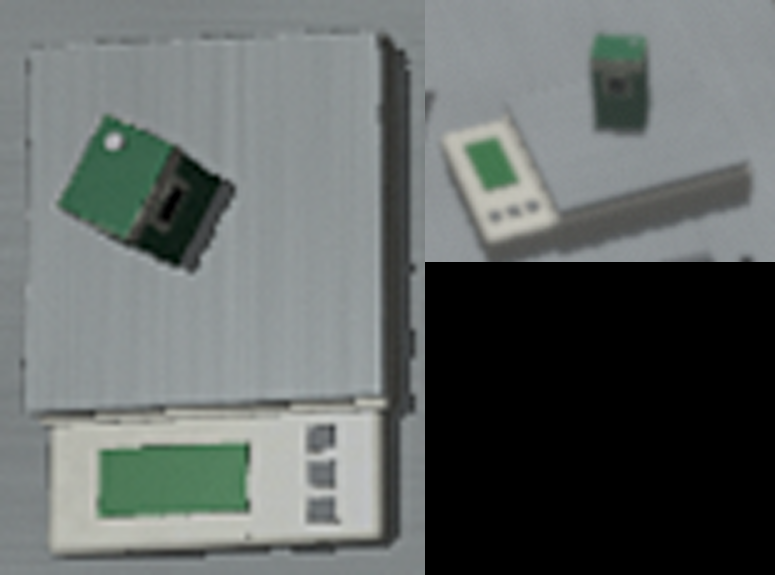

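The close crop shows the carton on the pan with its printed square facing the lower right of the image (towards -y and -x). The top-face corners are near (116,183), (107,202), (122,208) and (131,190). The jig crop shows the lever swung to the left of the image, the pocket at about (279,182) and the mirror at (344,176).

```bash
python3 - <<'E'
from h import *
np.set_printoptions(precision=4,suppress=True)
c=load("top0.npz");W=cloud(c)
x,y,z=W[...,0],W[...,1],W[...,2]
m=((z>.128)&(z<.145)&(abs(x-.48)<.06)&(abs(y-.35)<.06))
p=W[m][:,:2];r=cv2.minAreaRect((p*1000).astype(np.float32));print("carton cloud",m.sum(),r)
px=(np.array([[105,115],[62,208],[133,242],[178,150]])+.0)/5-.4+np.array([95,160])
q=plane(c,px,.136);print(q, q.mean(0)); print("edges",np.linalg.norm(np.diff(np.vstack([q,q[:1]]),axis=0),axis=1))
# normal of print face dir: from corner side(105,115)-(62,208) to side (178,150)-(133,242)
d=(q[2]+q[3]-q[0]-q[1])[:2];print("face dir deg",np.degrees(np.arctan2(d[1],d[0])))
d=(q[1]-q[2]+q[0]-q[3])[:2];
# jig
px=np.array([[120,33],[682,18],[705,385],[132,402]])/5-.4+np.array([225,140])
q=plane(c,px,.010);print("plate",q,q.mean(0),np.linalg.norm(np.diff(np.vstack([q,q[:1]]),axis=0),axis=1))
dy=(q[0]+q[3]-q[1]-q[2])[:2];dx=(q[0]+q[1]-q[2]-q[3])[:2]
print("y dir",np.degrees(np.arctan2(dy[1],dy[0]))-90,"x dir",np.degrees(np.arctan2(dx[1],dx[0])))
sc=np.array([[149,57],[656,41],[676,356],[156,373]])/5-.4+np.array([225,140])
s=plane(c,sc,.010);print("screws",s.mean(0));
dy=(s[0]+s[3]-s[1]-s[2])[:2];dx=(s[0]+s[1]-s[2]-s[3])[:2]
print("y dir",np.degrees(np.arctan2(dy[1],dy[0]))-90,"x dir",np.degrees(np.arctan2(dx[1],dx[0])))
th=np.radians((np.degrees(np.arctan2(dy[1],dy[0]))-90+np.degrees(np.arctan2(dx[1],dx[0])))/2)
ex=np.array([np.cos(th),np.sin(th)]);ey=np.array([-ex[1],ex[0]])
org=(q.mean(0)[:2]+s.mean(0)[:2])/2+.02*ey
print("th",np.degrees(th),"origin",org,"pocket",org+.06*ey,"hinge",org+.045*ex+.085*ey,"mirror",org-.11*ey)
for n,X,h in(("pocket",org+.06*ey,.01),("hinge",org+.045*ex+.085*ey,.045),("mirror",org-.11*ey,.125)): print(n,(proj(c,np.r_[X,h])-[225,140]+.4)*5)
hp=org+.045*ex+.085*ey
# camera block
m=(z>.07)&(z<.1)&(abs(x-.73)<.06)&(abs(y+.05)<.06);print("cam",W[m].mean(0),m.sum(), cv2.minAreaRect((W[m][:,:2]*1000).astype(np.float32)))
mm=org-.11*ey;cc=W[m].mean(0)[:2]
v=cc-mm;print("cam ang",np.arctan2(v[1],v[0])-th,np.linalg.norm(v))
post=plane(c,np.array([[36,236]])/5-.4+[225,140],.08)[0];print("post",post,np.linalg.norm(post[:2]-hp), "ang from jig +y... lever",np.arctan2(*(post[:2]-hp)[::-1])-th)
print("pen",W[(abs(x-.42)<.08)&(abs(y-.185)<.03)&(z>.006)][:,:3].min(0),W[(abs(x-.42)<.08)&(abs(y-.185)<.03)&(z>.006)].max(0))
E
```

```text
carton cloud 358 ((480.6634216308594, 364.7147216796875), (42.0409049987793, 49.8778190612793), 63.47960662841797)
[[0.5106 0.371  0.136 ]
 [0.4653 0.3883 0.136 ]
 [0.4492 0.3536 0.136 ]
 [0.4937 0.3351 0.136 ]] [0.4797 0.362  0.136 ]
edges [0.0485 0.0383 0.0483 0.0396]
face dir deg -114.99767648113672
plate [[ 0.6422  0.0652  0.01  ]
 [ 0.6524 -0.234   0.01  ]
 [ 0.4544 -0.2419  0.01  ]
 [ 0.4432  0.055   0.01  ]] [ 0.5481 -0.0889  0.01  ] [0.2993 0.1982 0.2971 0.1993]
y dir 2.0500795929247886 x dir 2.600790122989563
screws [ 0.5492 -0.0887  0.01  ]
y dir 2.2832341701711556 x dir 2.3351307769679734
th 2.3091824735695647 origin [ 0.5478 -0.0688] pocket [ 0.5454 -0.0089] hinge [0.5894 0.0179] mirror [ 0.5523 -0.1787]
pocket [[257.1758 210.9289]]
hinge [[205.0598 111.6541]]
mirror [[606.6208 143.5941]]
cam [ 0.7303 -0.0508  0.0817] 325 ((730.6146850585938, -51.55157470703125), (55.09406661987305, 39.68452072143555), 35.15874481201172)
cam ang 0.5826935706268099 0.2192125929184034
post [0.5151 0.0998 0.08  ] 0.11053013627986777 ang from jig +y... lever 2.267808817824821
pen [0.3543 0.1607 0.0061] [0.4998 0.2138 0.0214]
```

Measurements agree with the given sizes (carton top 48 x 39 mm, plate 298 x 199 mm, lever 110.5 mm). The carton is at (0.480, 0.362) with yaw about -24°. The jig is turned 2.3°, the pocket is at (0.545, -0.009) and the mirror axis is at (0.552, -0.179). The camera angle is about 0.58 rad. Next I move above the carton.

```bash
python3 -m pendant '[[[2.2,-2.2,0.5],[0,0,-9.7],0],[[2.2,-2.2,0],[0,0,-9.7],0],[[2.2,-2.2,0],[0,0,-9.7],0],[[2.2,-2.2,0],[0,0,-9.7],0],[[2.2,-2.2,0],[0,0,-9.7],0],[[2.2,-2.2,0],[0,0,-9.7],0],[[2.2,-2.2,0],[0,0,-9.7],0],[[2.2,-2.2,0],[0,0,-9.7],0],[[2.2,-2.0,0],[0,0,-9.7],0],[[0,0,0],[0,0,0],0]]' 40
cat >> h.py <<'E'
def st():
    o=manip.get_obs();r=R.from_quat(o["ee_rot"]).as_matrix()
    print("t",round(o["clock"],2),"pos",np.round(o["position"],4),"yaw",round(np.degrees(np.arctan2(r[1,0],r[0,0])),2),"zax",np.round(r[:,2],3),"F",np.round(o["ft_force"],1),"M",np.round(o["torque"],2),"grip",round(float(o["grip_width"]),3),"q",np.round(o["joint_pos"],2))
E
python3 - <<'E'
from h import *
st();c=cam("wrist","w1");st()
W=cloud(c);z=W[...,2]
m=(z>.128)&(z<.145)&(np.hypot(W[...,0]-.48,W[...,1]-.36)<.06)
p=W[m];print(m.sum(),np.median(z[m]),cv2.minAreaRect((p[:,:2]*1000).astype(np.float32)))
E
```

```text
clock: 1.4
position: [0.4829, 0.3538, 0.2497]
ee_rot: [0.973, -0.232, -0.002, 0.0]
ft_force: [-0.6, -0.2, -0.6]
grip_width: 0.997
t 1.4 pos [0.4829 0.3538 0.2497] yaw -26.86 zax [-0.005  0.    -1.   ] F [-0.6 -0.2 -0.6] M [ 0.03 -0.05 -0.02] grip 0.997 q [-0.93  0.28  0.28  1.54 -0.08  1.34 -1.12]
t 1.45 pos [0.4816 0.3552 0.2496] yaw -26.61 zax [-0.005  0.001 -1.   ] F [-0.4 -0.4 -0. ] M [ 0.01  0.03 -0.06] grip 1.005 q [-0.93  0.28  0.27  1.55 -0.08  1.34 -1.11]
2830 0.1353900901379234 ((480.5701904296875, 363.0776062011719), (39.035221099853516, 50.62753677368164), 66.17991638183594)
```

View pics/w1.png

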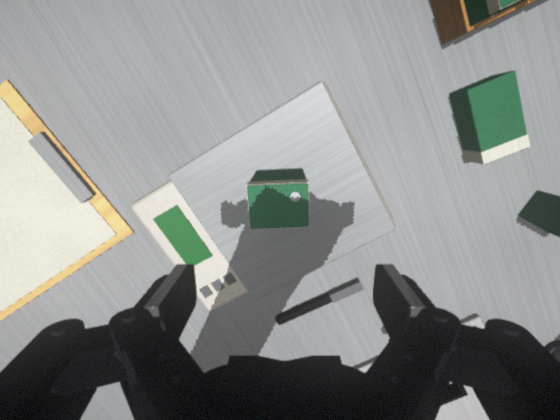

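The wrist view shows the carton top centred at (280,205), with its edges turned about 2° from the jaws. The cloud gives its centre as (0.4806, 0.3631), yaw -23.8° and top at 0.1354. I correct for that, then descend.

```bash
python3 -m pendant '[[[-0.1,0.8,-2],[0,0,2.8],0],[[0,0,-3],[0,0,0],0],[[0,0,-3],[0,0,0],0],[[0,0,0],[0,0,0],0]]'; python3 -c "
from h import *;st()"
```

```text
clock: 1.95
position: [0.4766, 0.3679, 0.1676]
ee_rot: [0.98, -0.198, -0.004, -0.0]
ft_force: [-0.3, 0.1, 1.7]
grip_width: 1.003
t 1.95 pos [0.4766 0.3679 0.1676] yaw -22.9 zax [-0.007  0.003 -1.   ] F [-0.3  0.1  1.7] M [-0.02 -0.03  0.04] grip 1.003 q [-0.93  0.34  0.25  1.64 -0.1   1.18 -1.06]
```

```bash
python3 -m pendant '[[[0.4,-0.5,-2.5],[0,0,-0.9],0],[[0,0,0],[0,0,0],0],[[0.0,0.0,-2],[0,0,0],0],[[0,0,0],[0,0,0],0]]'; python3 -c "
from h import *;st()"
```

```text
clock: 2.45
position: [0.4805, 0.3669, 0.1265]
ee_rot: [0.979, -0.203, -0.003, -0.003]
ft_force: [-0.5, -0.1, -0.4]
grip_width: 1.004
t 2.45 pos [0.4805 0.3669 0.1265] yaw -23.42 zax [-0.004  0.008 -1.   ] F [-0.5 -0.1 -0.4] M [-0.06  0.01  0.02] grip 1.004 q [-0.92  0.38  0.25  1.68 -0.11  1.1  -1.05]
```

```bash
python3 -m pendant '[[[0,-0.35,-0.5],[-0.5,-0.2,0],0],[[0,0,0],[0,0,0],0]]'; python3 -c "
from h import *;st()"
```

```text
clock: 2.7
position: [0.4808, 0.3638, 0.1226]
ee_rot: [0.979, -0.203, 0.0, 0.0]
ft_force: [-0.6, -0.1, -0.4]
grip_width: 0.998
t 2.7 pos [0.4808 0.3638 0.1226] yaw -23.38 zax [ 0.001 -0.    -1.   ] F [-0.6 -0.1 -0.4] M [-0.01  0.01 -0.03] grip 0.998 q [-0.93  0.38  0.25  1.68 -0.1   1.09 -1.05]
```

```bash
python3 -m pendant '[[[0,0,0],[0,0,0],255],[[0,0,0],[0,0,0],255],[[0,0,0],[0,0,0],255],[[0,0,0],[0,0,0],255],[[0,0,0],[0,0,0],255]]' 40; python3 -c "
from h import *;st()"
```

```text
clock: 3.32
position: [0.4813, 0.3642, 0.1235]
ee_rot: [0.979, -0.203, 0.001, -0.001]
ft_force: [0.0, -0.1, 0.1]
grip_width: 0.578
t 3.33 pos [0.4813 0.3642 0.1235] yaw -23.39 zax [ 0.002  0.001 -1.   ] F [ 0.  -0.1  0.1] M [ 0.03 -0.07 -0.02] grip 0.578 q [-0.93  0.38  0.25  1.68 -0.1   1.09 -1.05]
```

```bash
python3 -m pendant '[[[0,0,2],[0,0,0],255],[[0,0,4],[0,0,0],255],[[0,0,3],[0,0,0],255],[[0.8,-4,0],[0,0,3],255],[[0.8,-4.5,0],[0,0,3],255],[[0.8,-4.5,0],[0,0,3],255],[[0.8,-4.5,0],[0,0,3],255],[[0.8,-4.5,0],[0,0,3],255],[[0.8,-4.5,0],[0,0,3],255],[[0.8,-4,0],[0,0,3],255],[[0,0,0],[0,0,0],255]]'; python3 -c "
from h import *;st()"
```

```text
clock: 4.7
position: [0.5341, 0.0483, 0.213]
ee_rot: [1.0, -0.014, -0.001, 0.002]
ft_force: [0.3, -0.1, -1.3]
grip_width: 0.579
t 4.7 pos [0.5341 0.0483 0.213 ] yaw -1.6 zax [-0.002 -0.004 -1.   ] F [ 0.3 -0.1 -1.3] M [ 0.06 -0.01 -0.04] grip 0.579 q [-0.56  0.16  0.42  1.76 -0.07  1.23 -0.15]
```

```bash
python3 - <<'E'
from h import *
c=cam("wrist","w2");cam("top","t2");cam("side","s2");st()
a=cv2.imread("pics/w2.png");b=cv2.resize(cv2.imread("pics/t2.png")[120:240,220:380],None,fx=3.5,fy=3.5,interpolation=cv2.INTER_CUBIC);cv2.imwrite("pics/t2c.png",b)
cv2.imwrite("pics/s2c.png",cv2.resize(cv2.imread("pics/s2.png")[120:300,240:400],None,fx=3.5,fy=3.3,interpolation=cv2.INTER_CUBIC))
E
```

```text
t 4.85 pos [0.5337 0.0532 0.2129] yaw -1.28 zax [-0.003 -0.002 -1.   ] F [ 0.5  1.  -2.1] M [0.04 0.03 0.01] grip 0.58 q [-0.56  0.16  0.42  1.76 -0.07  1.23 -0.15]
```

View pics/w2.png

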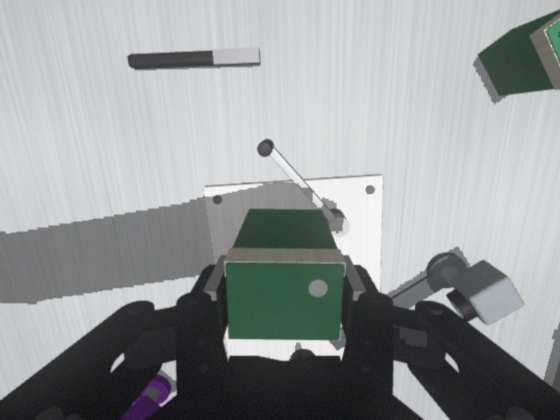

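View pics/t2c.png

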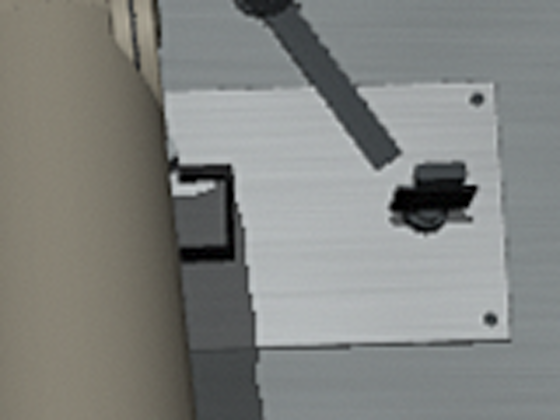

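View pics/s2c.png

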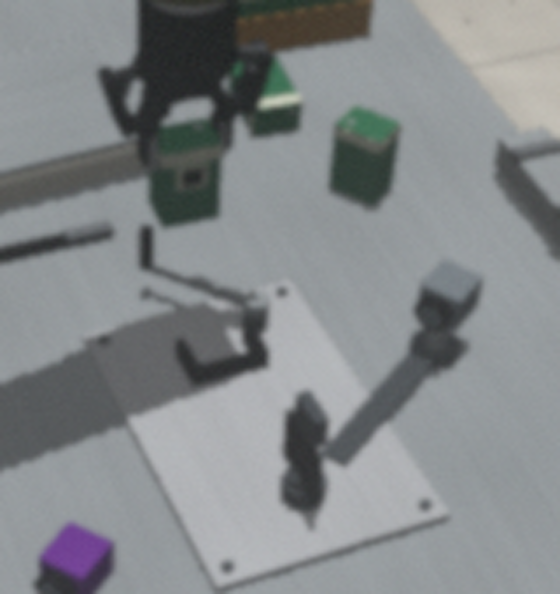

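```bash
python3 - <<'E'
from h import *
np.set_printoptions(precision=4,suppress=True)
th=np.radians(2.31);ex=np.array([np.cos(th),np.sin(th)]);ey=np.array([-ex[1],ex[0]]);org=np.array([.5478,-.0688])
for f in("top0","side0","s2"):
    c=load(f+".npz");W=cloud(c);L=np.stack([(W[...,:2]-org)@ex,(W[...,:2]-org)@ey,W[...,2]],-1)
    g=c["pixels"].max(-1)
    m=(L[...,2]>.027)&(L[...,2]<.038)&(abs(L[...,0])<.045)&(L[...,1]>.02)&(L[...,1]<.075)&(g<60)
    p=L[m];print(f,m.sum(),"x",np.percentile(p[:,0],[1,5,95,99]),"y",np.percentile(p[:,1],[1,5,50,95]))
    # edges via ray at z=.032 dark mask
    m2=(g<60).astype(np.uint8)
    v,u=np.nonzero(m2); q=plane(c,np.stack([u,v],-1),.032);l=np.stack([(q[:,:2]-org)@ex,(q[:,:2]-org)@ey],-1)
    k=(abs(l[:,0])<.05)&(l[:,1]>.015)&(l[:,1]<.09); l=l[k];print("  dark@.032 x",np.percentile(l[:,0],[0,2,98,100]),"y",np.percentile(l[:,1],[0,2,98]))
# wrist screws
c=load("w2.npz");g=cv2.cvtColor(c["pixels"],cv2.COLOR_RGB2GRAY)
t=load("top0.npz");gt=cv2.cvtColor(t["pixels"],cv2.COLOR_RGB2GRAY)
def cen(g,u,v,r,thr):
    a=g[v-r:v+r+1,u-r:u+r+1].astype(float);w=np.clip(np.median(a)*thr-a,0,None);Y,X=np.mgrid[-r:r+1,-r:r+1];return np.array([u+(w*X).sum()/w.sum(),v+(w*Y).sum()/w.sum()])
for n,cc,gg,pts,r in(("top",t,gt,[(254,151),(356,148),(360,211),(256,214)],3),("wr",c,g,[(217,199),(370,189)],7)):
    for u,v in pts:
        s=cen(gg,u,v,r,.8);P=plane(cc,s,.01)[0];d=P[:2]-org;print(n,s,P,"jig",d@ex,d@ey)
print("hinge wr px pred",proj(c,np.r_[org+.045*ex+.085*ey,.047]),"post",proj(c,[.515,.0998,.08]))
cv2.imwrite("pics/w2c.png",cv2.resize(c["pixels"][130:250,200:390,::-1],None,fx=4,fy=4,interpolation=cv2.INTER_CUBIC))
E
```

```text
top0 121 x [-0.0357 -0.0349  0.0335  0.0338] y [0.0341 0.0346 0.0454 0.0693]
  dark@.032 x [-0.0384 -0.038   0.0374  0.0402] y [0.033  0.0334 0.0857]
side0 47 x [-0.0344 -0.0339  0.0336  0.0367] y [0.0278 0.0283 0.0319 0.0636]
  dark@.032 x [-0.0352 -0.0341  0.0378  0.0393] y [0.0204 0.0208 0.066 ]
s2 74 x [-0.0343 -0.0336  0.0324  0.0341] y [0.0266 0.0279 0.0354 0.0614]
  dark@.032 x [-0.0377 -0.0366  0.0374  0.041 ] y [0.019  0.0199 0.0675]
top [254.5787 151.1665] [0.6286 0.049  0.01  ] jig 0.08549181392481037 0.11445003527085415
top [355.8859 147.8751] [ 0.6394 -0.2201  0.01  ] jig 0.08544629834346419 -0.1549052256329547
top [359.7479 210.7288] [ 0.4697 -0.227   0.01  ] jig -0.0843907751166769 -0.15494310489413965
top [255.7912 214.1345] [0.4588 0.0429 0.01  ] jig -0.08446337634720555 0.11516157478445285
wr [216.9784 199.3462] [0.4574 0.0409 0.01  ] jig -0.08590426730056104 0.1132170060205008
wr [369.5839 189.2436] [0.6275 0.0479 0.01  ] jig 0.08434761366970969 0.11338983150834653
hinge wr px pred [[340.191 226.708]] post [[260.9524 149.8875]]
```

View pics/w2c.png

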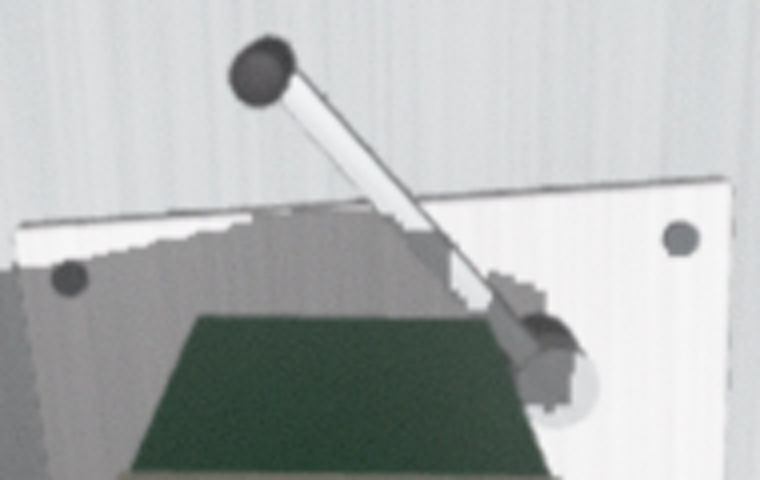

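```bash
python3 - <<'E'
from h import *
np.set_printoptions(precision=4,suppress=True)
c=load("w2.npz");K=c["K"];z=c["range_z"];v,u=np.mgrid[:420,:560]
P=np.stack([(u-K[0,2])/K[0,0]*z,(v-K[1,2])/K[1,1]*z,z],-1)@c["hand_eye"][:3,:3].T+c["hand_eye"][:3,3]
p=c["pixels"].astype(int);gr=(p[...,1]>p[...,0]+15)&(u>215)&(u<350)&(v>240)&(v<345)
print(np.percentile(P[gr][:,2],[5,25,50,75,95]))
m=gr&(abs(P[...,2]-np.median(P[gr][:,2]))<.004)
print(m.sum(),cv2.minAreaRect((P[m][:,:2]*1000).astype(np.float32)))
# edges: top rear corner / front corner by plane at top height
cnt=np.argwhere(m);print(cnt.min(0),cnt.max(0))
for uu in(250,280,310):
    col=np.nonzero(m[:,uu])[0];print(uu,col.min(),col.max(),P[col.min(),uu],P[col.max(),uu])
s=load("s2.npz");W=cloud(s)
# carton print face from side
cv2.imwrite("pics/s2d.png",cv2.resize(s["pixels"][140:190,270:320,::-1],None,fx=10,fy=10,interpolation=cv2.INTER_CUBIC))
E
```

```text
[-0.0131 -0.0125 -0.0121 -0.0117  0.0059]
8433 ((-0.6571540832519531, 1.1622810363769531), (49.841800689697266, 38.90180587768555), 0.4386936128139496)
[262 225] [339 343]
250 263 338 [-0.0146 -0.0179 -0.0123] [-0.0159  0.0193 -0.0115]
280 263 338 [-0.0023 -0.018  -0.0124] [-0.0024  0.0194 -0.0114]
310 264 339 [ 0.0101 -0.0172 -0.0117] [ 0.011   0.0197 -0.0117]
```

View pics/s2d.png

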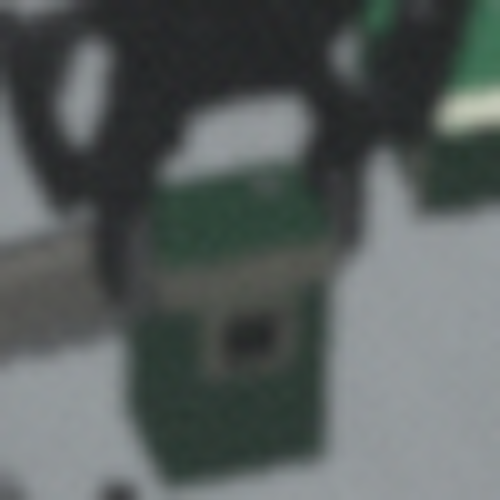

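The side view shows the print facing the mirror. The held carton sits about 1 mm towards the mirror from the TCP, square to the jaws, with its underside 72 mm ahead. The four plate screws confirm the jig pose to about 1 mm, and the wrist view agrees within 1.5 mm. Next I align above the pocket.

```bash
python3 -m pendant '[[[0.6,-3.0,0],[0,0,1.8],255],[[0.6,-3.0,0],[0,0,1.8],255],[[0,0,0],[0,0,0],255],[[0,0,0],[0,0,0],255]]'; python3 -c "
from h import *;st()"
```

```text
clock: 5.35
position: [0.5454, -0.0008, 0.2121]
ee_rot: [1.0, 0.026, -0.002, 0.0]
ft_force: [0.0, 0.6, -1.6]
grip_width: 0.576
t 5.35 pos [ 0.5454 -0.0008  0.2121] yaw 2.97 zax [-0.004 -0.001 -1.   ] F [ 0.   0.6 -1.6] M [-0.01 -0.04 -0.01] grip 0.576 q [-0.48  0.19  0.45  1.74 -0.09  1.24  0.04]
```

```bash
python3 -m pendant '[[[0,-0.65,-3],[0,-0.2,-0.7],255],[[0,0,0],[0,0,0],255],[[0,0,-3],[0,0,0],255],[[0,0,0],[0,0,0],255],[[0,0,0],[0,0,0],255]]'; python3 -c "
from h import *;st()"
```

```text
clock: 5.98
position: [0.5473, -0.0005, 0.1553]
ee_rot: [1.0, 0.024, 0.002, -0.001]
ft_force: [-0.1, 0.3, -1.2]
grip_width: 0.583
t 5.97 pos [ 5.473e-01 -5.000e-04  1.553e-01] yaw 2.71 zax [ 0.003  0.002 -1.   ] F [-0.1  0.3 -1.2] M [ 0.   -0.01  0.01] grip 0.583 q [-0.47  0.24  0.45  1.81 -0.12  1.11  0.06]
```

```bash
python3 -m pendant '[[[-0.2,-0.7,-1.5],[-0.1,0.2,-0.4],255],[[0,0,0],[0,0,0],255],[[0,0,-1.5],[0,0,0],255],[[0,0,0],[0,0,0],255]]'; python3 -c "
from h import *;st()"
```

```text
clock: 6.48
position: [0.5461, -0.0077, 0.1254]
ee_rot: [1.0, 0.02, 0.001, -0.0]
ft_force: [0.2, -0.2, -1.3]
grip_width: 0.58
t 6.47 pos [ 0.5461 -0.0077  0.1254] yaw 2.29 zax [ 0.002  0.001 -1.   ] F [ 0.2 -0.2 -1.3] M [0.04 0.05 0.03] grip 0.58 q [-0.46  0.27  0.45  1.84 -0.14  1.05  0.08]
```

```bash
python3 -m pendant '[[[-0.05,0,-1.2],[0,0,0],255],[[0,0,0],[0,0,0],255]]'; python3 - <<'E'
from h import *
st();s=cam("side","s3")
a=cv2.resize(cv2.imread("pics/s3.png")[175:265,260:350],None,fx=6.5,fy=6.5,interpolation=cv2.INTER_CUBIC);cv2.imwrite("pics/s3c.png",a)
E
```

```text
clock: 6.72
position: [0.5455, -0.0076, 0.1124]
ee_rot: [1.0, 0.02, 0.001, -0.0]
ft_force: [-0.2, 0.5, -1.4]
grip_width: 0.578
t 6.72 pos [ 0.5455 -0.0076  0.1124] yaw 2.29 zax [ 0.002  0.001 -1.   ] F [-0.2  0.5 -1.4] M [-0.   -0.07 -0.01] grip 0.578 q [-0.45  0.29  0.44  1.85 -0.14  1.03  0.09]
```

View pics/s3c.png

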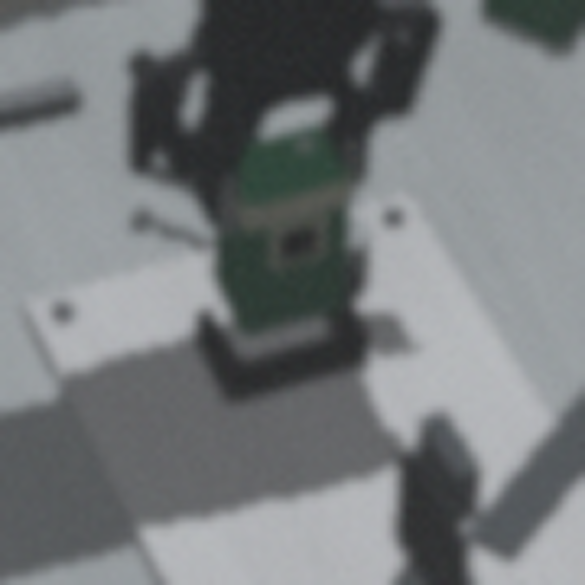

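The side crop shows the carton centred over the pocket between the black walls, with the print at (297,240) facing the mirror. I lower it in small steps.

```bash
python3 -m pendant '[[[0,0,-0.8],[0,0,0],255],[[0,0,-0.6],[0,0,0],255],[[0,0,0],[0,0,0],255]]'; python3 -c "
from h import *;st()"
```

```text
clock: 7.15
position: [0.5462, -0.0076, 0.0984]
ee_rot: [1.0, 0.02, 0.002, -0.0]
ft_force: [0.6, -0.3, -1.2]
grip_width: 0.581
t 7.15 pos [ 0.5462 -0.0076  0.0984] yaw 2.3 zax [ 0.003  0.001 -1.   ] F [ 0.6 -0.3 -1.2] M [-0.03  0.04  0.03] grip 0.581 q [-0.45  0.31  0.44  1.86 -0.16  1.    0.1 ]
```

Force is unchanged with the underside at about 26 mm, below the wall tops at 32 mm, so the carton is inside the pocket.

```bash
python3 -m pendant '[[[-0.05,0,-0.6],[0,0.1,0],255],[[0,0,-0.5],[0,0,0],255],[[0,0,0],[0,0,0],255]]'; python3 -c "
from h import *;st()"
```

```text
clock: 7.52
position: [0.5458, -0.0076, 0.0867]
ee_rot: [1.0, 0.02, 0.001, -0.0]
ft_force: [-0.2, -0.1, -1.2]
grip_width: 0.579
t 7.53 pos [ 0.5458 -0.0076  0.0867] yaw 2.3 zax [ 0.002  0.001 -1.   ] F [-0.2 -0.1 -1.2] M [-0.01  0.05 -0.02] grip 0.579 q [-0.44  0.33  0.44  1.87 -0.16  0.98  0.1 ]
```

```bash
python3 -m pendant '[[[0,0,-0.3],[0,0,0],255],[[0,0,-0.2],[0,0,0],255],[[0,0,0],[0,0,0],255]]'; python3 -c "
from h import *;st()"
```

```text
clock: 7.9
position: [0.546, -0.0076, 0.0816]
ee_rot: [1.0, 0.02, 0.001, -0.001]
ft_force: [-0.9, -0.3, -1.4]
grip_width: 0.579
t 7.9 pos [ 0.546  -0.0076  0.0816] yaw 2.3 zax [ 0.002  0.001 -1.   ] F [-0.9 -0.3 -1.4] M [0.05 0.03 0.02] grip 0.579 q [-0.44  0.33  0.43  1.88 -0.17  0.97  0.11]
```

```bash
python3 -m pendant '[[[0,0,-0.1],[0,0,0],255],[[0,0,-0.1],[0,0,0],255]]'; python3 -c "
from h import *;st()"
```

```text
clock: 8.15
position: [0.5462, -0.0076, 0.0814]
ee_rot: [1.0, 0.02, 0.001, -0.001]
ft_force: [-7.4, 0.5, 14.0]
grip_width: 0.58
t 8.15 pos [ 0.5462 -0.0076  0.0814] yaw 2.29 zax [ 0.002  0.002 -1.   ] F [-7.4  0.5 14. ] M [-0.08  1.95  0.03] grip 0.58 q [-0.44  0.33  0.43  1.88 -0.17  0.97  0.11]
```

Floor contact at TCP 0.0814, which puts the underside at 10 mm as expected. I ease off and open.

```bash
python3 -m pendant '[[[0,0,0.1],[0,0,0],255],[[0,0,0],[0,0,0],255],[[0,0,0],[0,0,0],100],[[0,0,0],[0,0,0],50],[[0,0,0],[0,0,0],0],[[0,0,0],[0,0,0],0],[[0,0,0],[0,0,0],0]]'; python3 -c "
from h import *;st()"
python3 -m pendant '[[[0,0,2],[0,0,0],0],[[0,0,3],[0,0,0],0],[[0,0,4],[0,0,0],0],[[0,0,3],[0,0,0],0],[[0,0,0],[0,0,0],0]]'; python3 - <<'E'
from h import *
st();s=cam("side","s4");w=cam("wrist","w4")
a=cv2.resize(cv2.imread("pics/s4.png")[175:265,260:350],None,fx=6.5,fy=6.5,interpolation=cv2.INTER_CUBIC);cv2.imwrite("pics/s4c.png",a)
E
```

```text
clock: 9.02
position: [0.5468, -0.0076, 0.0828]
ee_rot: [1.0, 0.02, 0.002, -0.001]
ft_force: [0.6, 0.1, 0.7]
grip_width: 0.999
t 9.03 pos [ 0.5468 -0.0076  0.0828] yaw 2.29 zax [ 0.004  0.002 -1.   ] F [0.6 0.1 0.7] M [-0.    0.04  0.02] grip 0.999 q [-0.44  0.33  0.43  1.87 -0.17  0.97  0.11]
clock: 9.65
position: [0.5459, -0.0078, 0.206]
ee_rot: [1.0, 0.02, 0.001, -0.001]
ft_force: [-0.1, -0.1, -0.2]
grip_width: 1.0
t 9.65 pos [ 0.5459 -0.0078  0.206 ] yaw 2.28 zax [ 0.002  0.002 -1.   ] F [-0.1 -0.1 -0.2] M [-0.03  0.04 -0.01] grip 1.0 q [-0.48  0.19  0.46  1.75 -0.09  1.22  0.05]
```

View pics/s4c.png

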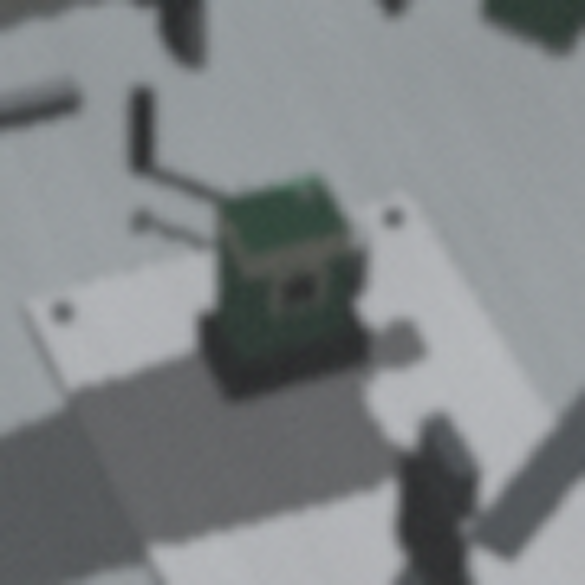

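View pics/w4.png

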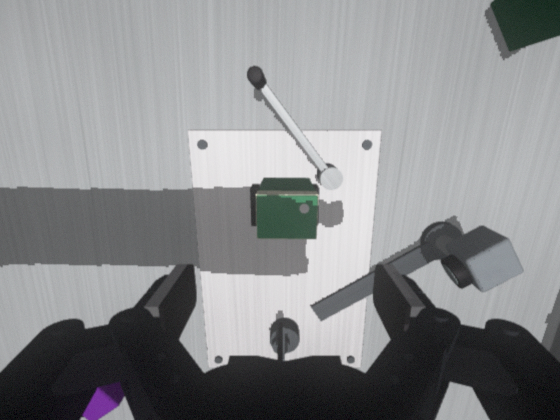

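The wrist and side views show the carton standing upright in the pocket at (288,210), print to the mirror, and the lever post at (256,76). Before pushing, I measure the lever, the mirror and the camera angle from this closer view.

```bash
python3 - <<'E'
from h import *
np.set_printoptions(precision=4,suppress=True)
print("tips",manip.tcp_to_tips)
th=np.radians(2.31);ex=np.array([np.cos(th),np.sin(th)]);ey=np.array([-ex[1],ex[0]]);org=np.array([.5478,-.0688])
c=load("w4.npz");W=cloud(c);z=W[...,2];L=np.stack([(W[...,:2]-org)@ex,(W[...,:2]-org)@ey,z],-1)
m=(z>.088)&(z<.1)&(abs(L[...,0])<.04)&(abs(L[...,1]-.06)<.035);print("carton top jig",np.median(z[m]),cv2.minAreaRect((L[m][:,:2]*1000).astype(np.float32)))
sc=np.array([[202,145],[367,145],[350.5,359],[219,359]])
for q in plane(c,sc,.01): print("screw jig",(q[:2]-org)@ex,(q[:2]-org)@ey)
for n,uv,h in(("post",(256,73),.08),("hinge",(331,179),.047)):
    q=plane(c,[uv],h)[0];print(n,q,"jig",(q[:2]-org)@ex,(q[:2]-org)@ey)
m=(z>.075)&(z<.095)&(np.hypot(W[...,0]-.73,W[...,1]+.05)<.05);r=cv2.minAreaRect((W[m][:,:2]*1000).astype(np.float32));print("cam top",m.sum(),np.median(z[m]),W[m].mean(0),r)
# arm edges on plate: gray arm direction
for f in("top0",):
    t=load(f+".npz");pts=[((410,0),(515,143)),((467,0),(548,120))]
    mid=[]
    for a,b in pts:
        q=plane(t,(np.array([a,b])/5-.4+[225,140]),.014);d=q[0]-q[1];print("arm edge dir jig",np.arctan2(d[1],d[0])-th);mid.append(q)
E
```

```text
tips 0.017
carton top jig 0.0933710058666043 ((1.4321422576904297, 60.91913986206055), (50.73827362060547, 39.35871887207031), 0.4213631749153137)
screw jig -0.08590343145238913 0.11273295558363261
screw jig 0.08502217114256592 0.11280292291583725
screw jig 0.08478535334056046 -0.1568267852178634
screw jig -0.08467979598438027 -0.15690826395002455
post [0.5188 0.101  0.08  ] jig -0.022158564419501103 0.17079310289603689
hinge [0.5879 0.0167 0.047 ] jig 0.0435208779507702 0.08378496299768852
cam top 2375 0.08291062047052977 [ 0.7314 -0.0494  0.0819] ((730.8428344726562, -53.01370620727539), (53.890506744384766, 41.43986129760742), 35.41783142089844)
arm edge dir jig 0.5742568534896731
arm edge dir jig 0.5320267969354177
```

```bash
python3 -m pendant '[[[-0.6,3.6,0],[0,0,0],255],[[-0.8,3.6,0],[0,0,0],255],[[-0.8,3.6,0],[0,0,0],255],[[-0.7,3.6,-2],[0,0,0],255],[[0,0.3,-4],[0,0,0],255],[[0,0,-3],[0,0,0],255],[[0,0,0],[0,0,0],255]]' 40; python3 - <<'E'
from h import *
st();s=cam("side","s5");w=cam("wrist","w5")
cv2.imwrite("pics/s5c.png",cv2.resize(cv2.imread("pics/s5.png")[140:260,240:370],None,fx=4.5,fy=4.5,interpolation=cv2.INTER_CUBIC))
E
```

```text
clock: 10.62
position: [0.509, 0.1426, 0.102]
ee_rot: [1.0, 0.02, -0.007, 0.002]
ft_force: [0.4, 0.3, 1.1]
grip_width: -0.001
t 10.62 pos [0.509  0.1426 0.102 ] yaw 2.26 zax [-0.014 -0.004 -1.   ] F [0.4 0.3 1.1] M [-0.    0.04  0.02] grip -0.001 q [-0.65  0.27  0.34  1.89 -0.11  1.02 -0.23]
```

View pics/s5c.png

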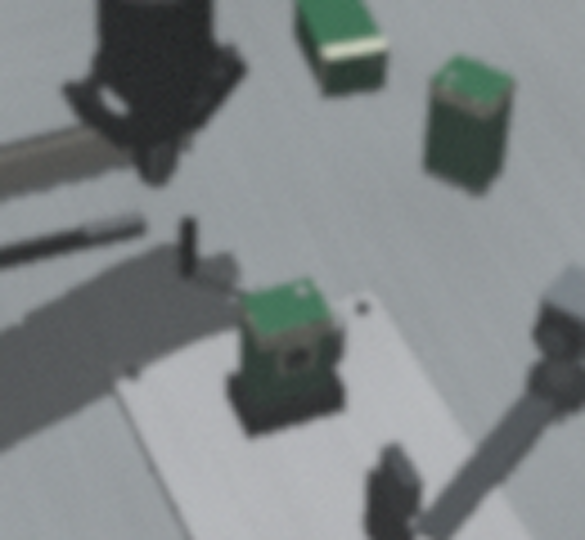

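View pics/w5.png

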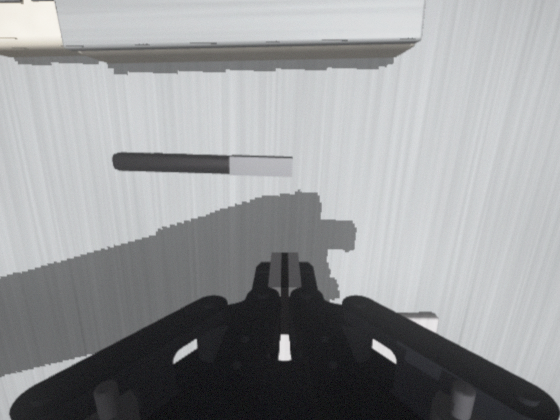

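The fingers are shut just behind the post, and the path is clear. I go down at the post's outer side.

```bash
python3 -m pendant '[[[0.8,0,-1],[0.2,-0.8,0],255],[[0,0,-1.5],[0,0,0],255],[[0,0,0],[0,0,0],255]]'; python3 -c "
from h import *;st()"
```

```text
clock: 11.1
position: [0.521, 0.1427, 0.0802]
ee_rot: [1.0, 0.019, 0.004, -0.001]
ft_force: [0.1, -0.1, 0.7]
grip_width: -0.0
t 11.1 pos [0.521  0.1427 0.0802] yaw 2.17 zax [ 0.009  0.003 -1.   ] F [ 0.1 -0.1  0.7] M [ 0.01  0.   -0.01] grip -0.0 q [-0.64  0.31  0.33  1.89 -0.12  0.95 -0.21]
```

```bash
python3 -m pendant '[[[-0.4,-1.2,-0.3],[0.1,0.4,0],255],[[-0.3,-1.2,-0.1],[0,0,0],255],[[-0.6,-0.8,0],[0,0,0],255],[[-0.6,-0.8,0],[0,0,0],255]]'; python3 -c "
from h import *;st()"
```

```text
clock: 11.6
position: [0.4989, 0.1027, 0.0762]
ee_rot: [1.0, 0.02, -0.001, -0.004]
ft_force: [-3.3, 4.2, 1.4]
grip_width: 0.001
t 11.6 pos [0.4989 0.1027 0.0762] yaw 2.27 zax [-0.003  0.008 -1.   ] F [-3.3  4.2  1.4] M [ 0.81  0.75 -0.02] grip 0.001 q [-0.6   0.26  0.35  1.97 -0.12  0.93 -0.15]
```

```bash
python3 -m pendant '[[[0.1,-0.8,0],[0,0,0],255],[[-0.1,-0.8,0],[0,0,0],255],[[-0.3,-0.9,0],[0,0,0],255]]'; python3 -c "
from h import *;st()"
```

```text
clock: 11.98
position: [0.4951, 0.0757, 0.0766]
ee_rot: [1.0, 0.02, -0.001, -0.005]
ft_force: [-0.7, 0.3, 0.3]
grip_width: -0.0
t 11.97 pos [0.4951 0.0757 0.0766] yaw 2.25 zax [-0.003  0.009 -1.   ] F [-0.7  0.3  0.3] M [0.22 0.06 0.01] grip -0.0 q [-0.57  0.24  0.37  1.99 -0.12  0.93 -0.1 ]
```

```bash
python3 -m pendant '[[[-0.5,-0.8,0],[0,0,0],255],[[-0.3,-0.8,0],[0,0,0],255],[[-0.2,-0.8,0],[0,0,0],255]]'; python3 - <<'E'
from h import *
st();s=cam("side","s6");w=cam("top","t6")
a=cv2.resize(cv2.imread("pics/s6.png")[160:250,240:340],None,fx=5,fy=5,interpolation=cv2.INTER_CUBIC)
cv2.imwrite("pics/s6c.png",a)
E
```

```text
clock: 12.35
position: [0.4848, 0.0492, 0.0768]
ee_rot: [1.0, 0.019, -0.001, -0.005]
ft_force: [0.5, 0.6, -0.6]
grip_width: 0.003
t 12.35 pos [0.4848 0.0492 0.0768] yaw 2.17 zax [-0.001  0.009 -1.   ] F [ 0.5  0.6 -0.6] M [ 0.04 -0.07  0.01] grip 0.003 q [-0.54  0.21  0.38  2.02 -0.11  0.92 -0.06]
```

View pics/s6c.png

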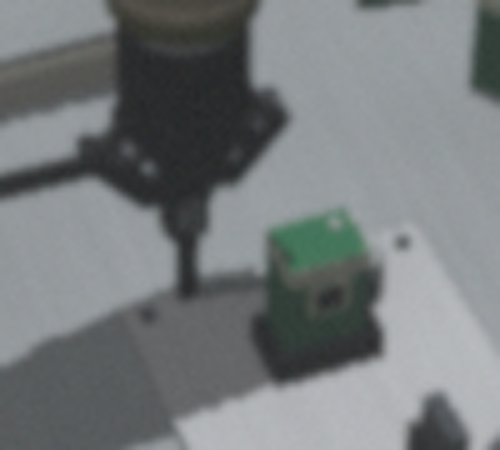

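The side crop shows the finger pushing the post, with the bar nearly across the pocket's open side. I continue in small steps and watch the force.

```bash
python3 -m pendant '[[[-0.1,-0.6,0],[0,0,0],255],[[0,-0.5,0],[0,0,0],255]]'; python3 -c "
from h import *;st()"; python3 -m pendant '[[[0,-0.3,0],[0,0,0],255],[[0,-0.3,0],[0,0,0],255]]'; python3 -c "
from h import *;st()"
```

```text
clock: 12.7
position: [0.4837, 0.0376, 0.0768]
ee_rot: [1.0, 0.019, -0.001, -0.004]
ft_force: [-0.2, 1.6, -0.1]
grip_width: 0.001
t 12.7 pos [0.4837 0.0376 0.0768] yaw 2.16 zax [-0.002  0.009 -1.   ] F [-0.2  1.6 -0.1] M [0.12 0.1  0.02] grip 0.001 q [-0.52  0.21  0.39  2.03 -0.11  0.92 -0.03]
clock: 12.95
position: [0.4837, 0.0312, 0.0768]
ee_rot: [1.0, 0.019, -0.001, -0.004]
ft_force: [0.2, 1.2, -0.2]
grip_width: -0.004
t 12.95 pos [0.4837 0.0312 0.0768] yaw 2.16 zax [-0.002  0.009 -1.   ] F [ 0.2  1.2 -0.2] M [ 0.1   0.16 -0.03] grip -0.004 q [-0.51  0.21  0.4   2.03 -0.11  0.92 -0.02]
```

```bash
python3 -m pendant '[[[0,-0.2,0],[0,0,0],255],[[0,-0.2,0],[0,0,0],255]]'; python3 -c "
from h import *;st()"; python3 -m pendant '[[[0,-0.2,0],[0,0,0],255]]'; python3 -m pendant '[[[0,-0.2,0],[0,0,0],255]]';python3 -c "
from h import *;st()"
```

```text
clock: 13.2
position: [0.4837, 0.0286, 0.0768]
ee_rot: [1.0, 0.019, -0.001, -0.005]
ft_force: [-0.1, 11.2, -0.0]
grip_width: -0.001
t 13.2 pos [0.4837 0.0286 0.0768] yaw 2.22 zax [-0.002  0.011 -1.   ] F [-0.1 11.2 -0. ] M [ 2.38  0.25 -0.13] grip -0.001 q [-0.51  0.21  0.4   2.03 -0.11  0.92 -0.01]
clock: 13.32
position: [0.4837, 0.0287, 0.0768]
ee_rot: [1.0, 0.02, -0.001, -0.007]
ft_force: [-1.1, 9.5, -1.6]
grip_width: -0.002
clock: 13.45
position: [0.4837, 0.0287, 0.0769]
ee_rot: [1.0, 0.021, -0.001, -0.008]
ft_force: [-0.3, 8.3, -0.3]
grip_width: 0.001
t 13.45 pos [0.4837 0.0287 0.0769] yaw 2.42 zax [-0.002  0.015 -1.   ] F [-0.3  8.3 -0.3] M [ 1.66  0.08 -0.07] grip 0.001 q [-0.51  0.21  0.4   2.03 -0.12  0.92 -0.  ]
```

There is a hard stop at TCP y 0.0287, which matches the expected shut position. I back off, rise and look.

```bash
python3 -m pendant '[[[0,0.5,0],[-0.6,-0.1,0],255],[[0,3,0],[0,0,0],255],[[0,1,3],[0,0,0],255],[[1,0,5],[0,0,0],255],[[2,-1,5],[0,0,0],200],[[1,-1,0],[0,0,0],200],[[0,0,0],[0,0,0],200]]'; python3 - <<'E'
from h import *
np.set_printoptions(precision=4,suppress=True)
st();s=cam("side","s7");c=cam("wrist","w7");
a=cv2.resize(cv2.imread("pics/s7.png")[170:290,250:370],None,fx=5,fy=5,interpolation=cv2.INTER_CUBIC);cv2.imwrite("pics/s7c.png",a)
E
```

```text
clock: 14.32
position: [0.5238, 0.0546, 0.21]
ee_rot: [1.0, 0.022, -0.0, 0.0]
ft_force: [-0.2, 0.4, -0.6]
grip_width: 0.213
t 14.32 pos [0.5238 0.0546 0.21  ] yaw 2.47 zax [-0.    -0.001 -1.   ] F [-0.2  0.4 -0.6] M [-0.01  0.07 -0.03] grip 0.213 q [-0.56  0.14  0.41  1.79 -0.06  1.22 -0.1 ]
```

View pics/s7c.png

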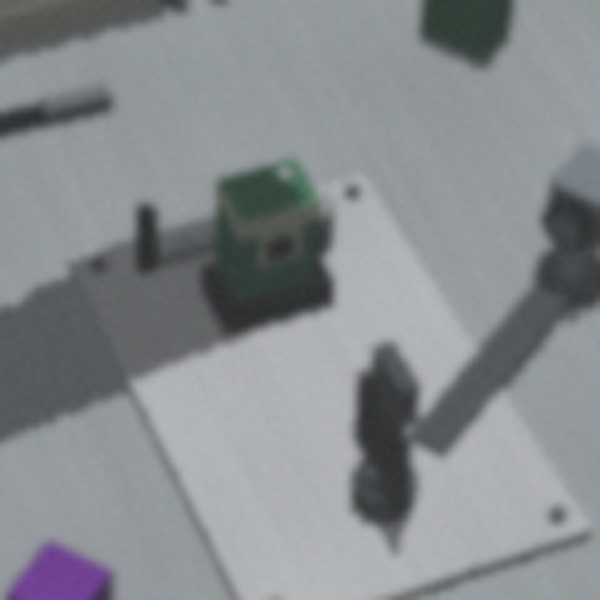

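View pics/w7.png

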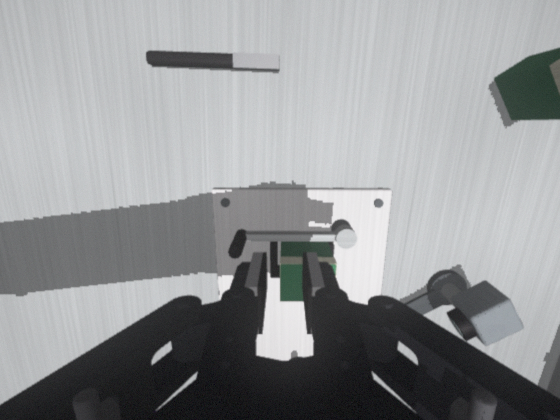

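The lever is shut, with the bar level across (245..345, 235) and parallel to the plate edge. The carton is in the pocket and the print is visible at (280,247) in the side crop. Now I go to the mirror.

```bash
python3 -m pendant '[[[0.5,-4,0],[0,0,0],0],[[0.6,-4.7,0],[0,0,0],0],[[0.6,-4.7,0],[0,0,0],0],[[0.6,-4.7,0],[0,0,0],0],[[0.5,-4.0,0],[0,0,0],0],[[0,0,0],[0,0,0],0]]'; python3 - <<'E'
from h import *
np.set_printoptions(precision=4,suppress=True)
st();c=cam("wrist","w8");t=load("top0.npz");s=load("s7.npz");st()
for n,q in(("w",c),("t",t),("s",s)):
    W=cloud(q);z=W[...,2];m=(z>.118)&(z<.132)&(np.hypot(W[...,0]-.552,W[...,1]+.179)<.04)
    if m.sum()>4: print(n,m.sum(),W[m].mean(0),cv2.minAreaRect((W[m][:,:2]*1000).astype(np.float32)))
E
```

```text
clock: 15.18
position: [0.5458, -0.1673, 0.2024]
ee_rot: [1.0, 0.025, -0.007, 0.0]
ft_force: [0.1, 0.4, 1.2]
grip_width: 0.999
t 15.18 pos [ 0.5458 -0.1673  0.2024] yaw 2.88 zax [-0.013 -0.    -1.   ] F [0.1 0.4 1.2] M [ 0.02  0.03 -0.03] grip 0.999 q [-0.26  0.27  0.57  1.69 -0.15  1.24  0.39]
t 15.22 pos [ 0.5461 -0.165   0.2022] yaw 3.03 zax [-0.014  0.001 -1.   ] F [0.2 0.5 0.4] M [ 0.05  0.01 -0.01] grip 1.0 q [-0.26  0.27  0.56  1.69 -0.15  1.24  0.39]
w 744 [ 0.5516 -0.1782  0.1242] ((551.9658203125, -179.49476623535156), (11.678451538085938, 34.338478088378906), 3.10705828666687)
t 70 [ 0.5504 -0.1775  0.1248] ((550.6731567382812, -177.75917053222656), (11.692588806152344, 32.193695068359375), 0.8347238898277283)
s 65 [ 0.5518 -0.1838  0.1247] ((553.0780029296875, -182.38499450683594), (14.360841751098633, 35.5076789855957), 2.7350220680236816)
```

View pics/w8.png

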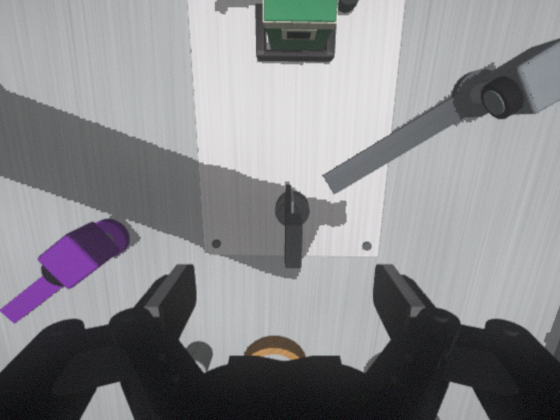

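```bash
python3 - <<'E'
from h import *
np.set_printoptions(precision=4,suppress=True)
th=np.radians(2.31)
ax=np.array([.552,-.179])
for f in("w8","top0","w4"):
    c=load(f+".npz");W=cloud(c);z=W[...,2];d=W[...,:2]-ax;r=np.hypot(d[...,0],d[...,1]);a=np.arctan2(d[...,1],d[...,0])-th
    g=cv2.cvtColor(c["pixels"],cv2.COLOR_RGB2GRAY)
    m=(abs(a-.57)<.25)&(r>.05)&(r<.16)&(z>.005)&(z<.03)&(g<115)
    p=W[m];l=cv2.fitLine((p[:,:2]*1000).astype(np.float32),cv2.DIST_L2,0,.01,.01).ravel()
    print(f,m.sum(),np.median(p[:,2]),"line dir",np.arctan2(l[1],l[0])-th,"mean ang about axis",a[m].mean(), "offset of axis from line mm",np.cross(l[:2],ax*1000-l[2:]))
    mb=(z>.078)&(z<.09)&(r>.17)&(r<.26)&(abs(a-.57)<.3);print("  block",mb.sum(),a[mb].mean())
E
```

```text
w8 2358 0.01444068800186074 line dir 0.5867387776865237 mean ang about axis 0.569792494473205 offset of axis from line mm 1.6815751494850701
  block 2516 0.5819776270095222
top0 370 0.014956577060513787 line dir 0.5814044003977054 mean ang about axis 0.5810691955195053 offset of axis from line mm 0.04143231784928503
  block 265 0.5803285461741843
w4 1252 0.01422501039654922 line dir 0.6063578849329226 mean ang about axis 0.5920814581959126 offset of axis from line mm 1.2676278905892104
  block 2113 0.5818506945338069<stdin>:10: DeprecationWarning: Arrays of 2-dimensional vectors are deprecated. Use arrays of 3-dimensional vectors instead. (deprecated in NumPy 2.0)
```

```bash
python3 -m pendant '[[[0.5,-1.2,-2],[0,-0.8,-0.7],0],[[0,0,0],[0,0,0],0]]'; python3 -c "
from h import *;st()"
```

```text
clock: 15.48
position: [0.5507, -0.1734, 0.1804]
ee_rot: [1.0, 0.022, -0.001, -0.001]
ft_force: [0.2, 0.4, 0.2]
grip_width: 0.997
t 15.47 pos [ 0.5507 -0.1734  0.1804] yaw 2.52 zax [-0.002  0.003 -1.   ] F [0.2 0.4 0.2] M [ 0.02 -0.   -0.03] grip 0.997 q [-0.24  0.3   0.56  1.7  -0.17  1.19  0.41]
```

Camera angle is 0.582 rad (several estimates agree), so the mirror target is 1.0765 rad = 61.7°. I descend onto the grip.

```bash
python3 -m pendant '[[[0.1,-0.6,-1.5],[-0.2,-0.1,-0.2],0],[[0,0,-1.5],[0,0,0],0],[[0,0,0],[0,0,0],0]]'; python3 -c "
from h import *;st()"
```

```text
clock: 15.85
position: [0.552, -0.1763, 0.1487]
ee_rot: [1.0, 0.022, -0.0, -0.0]
ft_force: [0.5, -0.2, -0.1]
grip_width: 1.001
t 15.85 pos [ 0.552  -0.1763  0.1487] yaw 2.55 zax [-0.001  0.001 -1.   ] F [ 0.5 -0.2 -0.1] M [ 0.03 -0.01  0.02] grip 1.001 q [-0.23  0.34  0.56  1.73 -0.2   1.13  0.43]
```

```bash
python3 -m pendant '[[[0,-0.3,-1.5],[0,0,-0.2],0],[[0,0,-1.5],[0,0,0],0],[[0,0,0],[0,0,0],0]]'; python3 -c "
from h import *;st()"
```

```text
clock: 16.23
position: [0.552, -0.1792, 0.1166]
ee_rot: [1.0, 0.021, -0.0, -0.0]
ft_force: [0.3, 0.1, 0.4]
grip_width: 0.999
t 16.23 pos [ 0.552  -0.1792  0.1166] yaw 2.36 zax [-0.001  0.001 -1.   ] F [0.3 0.1 0.4] M [-0.02 -0.01 -0.01] grip 0.999 q [-0.21  0.38  0.55  1.76 -0.22  1.07  0.45]
```

```bash
python3 -m pendant '[[[0,0,0],[0,0,0],200],[[0,0,0],[0,0,0],255],[[0,0,0],[0,0,0],255],[[0,0,0],[0,0,0],255],[[0,0,0],[0,0,0],255],[[0,0,0],[0,0,0],255]]' 40; python3 -c "
from h import *;st()"
```

```text
clock: 16.98
position: [0.5521, -0.1795, 0.1178]
ee_rot: [1.0, 0.02, 0.0, -0.0]
ft_force: [-0.9, 0.5, -0.9]
grip_width: 0.133
t 16.98 pos [ 0.5521 -0.1795  0.1178] yaw 2.33 zax [ 0.     0.001 -1.   ] F [-0.9  0.5 -0.9] M [ 0.03  0.05 -0.03] grip 0.133 q [-0.21  0.38  0.55  1.76 -0.22  1.07  0.45]
```

Gripped (11.3 mm). I turn by +61.7° in steps, to a final yaw of about 64.0°.

```bash
python3 -m pendant '[[[0,0,0],[0,0,6],255],[[0,0,0],[0,0,8],255],[[0,0,0],[0,0,8],255],[[0,0,0],[0,0,8],255],[[0,0,0],[0,0,8],255],[[0,0,0],[0,0,8],255]]'; python3 -c "
from h import *;st()"
```

```text
clock: 17.73
position: [0.5513, -0.1799, 0.1178]
ee_rot: [0.907, 0.42, -0.001, -0.0]
ft_force: [-2.9, 0.1, 1.3]
grip_width: 0.133
t 17.73 pos [ 0.5513 -0.1799  0.1178] yaw 49.7 zax [-0.002  0.    -1.   ] F [-2.9  0.1  1.3] M [ 0.08  0.38 -0.06] grip 0.133 q [-0.1   0.36  0.4   1.75 -0.16  1.07  1.23]
```

```bash
python3 -m pendant '[[[0.05,0,0],[0,0,6],255],[[0,0,0],[0,0,5],255],[[0,0,0],[0,0,0],255],[[0,0,0],[0,0,0],255]]'; python3 -c "
from h import *;st()"
```

```text
clock: 18.23
position: [0.5512, -0.1801, 0.1178]
ee_rot: [0.862, 0.507, -0.001, -0.001]
ft_force: [-1.8, 0.5, 0.4]
grip_width: 0.131
t 18.23 pos [ 0.5512 -0.1801  0.1178] yaw 60.92 zax [-0.003  0.    -1.   ] F [-1.8  0.5  0.4] M [ 0.14  0.27 -0.07] grip 0.131 q [-0.07  0.35  0.37  1.75 -0.14  1.07  1.41]
```

```bash
python3 -m pendant '[[[0.05,0,0],[0,0,3.1],255],[[0,0,0],[0,0,0],255],[[0,0,0],[0,0,0],255]]'; python3 - <<'E'
from h import *
np.set_printoptions(precision=4,suppress=True)
st();s=cam("side","s9");t=cam("top","t9");w=cam("wrist","w9")
cv2.imwrite("pics/s9c.png",cv2.resize(cv2.imread("pics/s9.png")[180:310,250:400],None,fx=4.5,fy=4.5,interpolation=cv2.INTER_CUBIC))
E
```

```text
clock: 18.6
position: [0.5512, -0.1802, 0.1178]
ee_rot: [0.849, 0.528, -0.002, -0.001]
ft_force: [-1.1, 1.2, 1.8]
grip_width: 0.131
t 18.6 pos [ 0.5512 -0.1802  0.1178] yaw 63.78 zax [-0.004  0.    -1.   ] F [-1.1  1.2  1.8] M [ 0.21  0.31 -0.09] grip 0.131 q [-0.06  0.35  0.36  1.75 -0.14  1.07  1.46]
```

View pics/s9c.png

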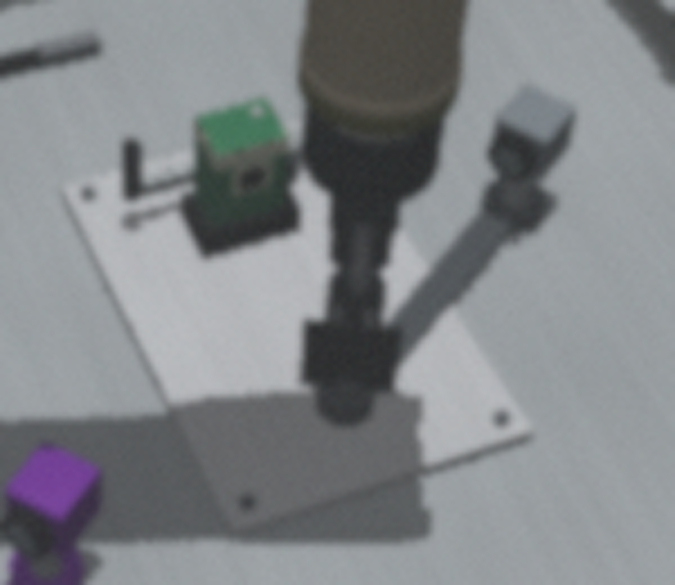

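View pics/w9.png

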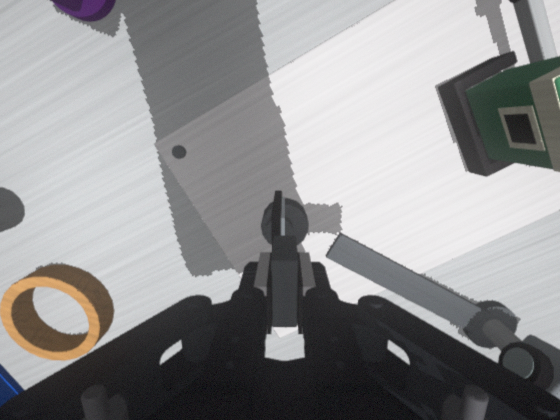

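View pics/t9.png

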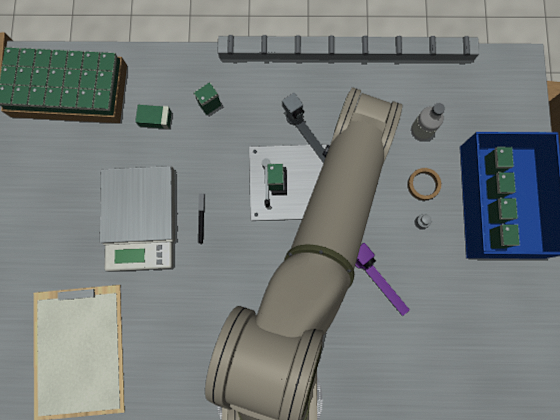

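```bash
python3 - <<'E'
from h import *
np.set_printoptions(precision=4,suppress=True)
ax=np.array([.552,-.1795])
for f in("w8","w9"):
    c=load(f+".npz");W=cloud(c);z=W[...,2];r=np.hypot(*(np.moveaxis(W[...,:2]-ax,-1,0)))
    T=c["T"]@np.linalg.inv(c["hand_eye"]);yaw=np.degrees(np.arctan2(T[1,0],T[0,0]))
    v,u=np.mgrid[:420,:560]
    for lo,hi in((.088,.098),(.119,.13)):
        m=(z>lo)&(z<hi)&(r<.035)&(u>265)&(u<305)&(v<300)
        if m.sum()<20: continue
        p=W[m][:,:2];l=cv2.fitLine((p*1000).astype(np.float32),cv2.DIST_HUBER,0,.01,.01).ravel();a=np.degrees(np.arctan2(l[1],l[0]))%180
        print(f,lo,m.sum(),"line",a,"-> facing",a-90,"tool yaw",yaw,cv2.minAreaRect((p*1000).astype(np.float32)))
c=load("t9.npz");cv2.imwrite("pics/t9c.png",cv2.resize(c["pixels"][140:225,240:330,::-1],None,fx=6,fy=6,interpolation=cv2.INTER_CUBIC))
c=load("w9.npz")
cv2.imwrite("pics/w9c.png",cv2.resize(c["pixels"][180:340,220:360,::-1],None,fx=3.6,fy=3.6,interpolation=cv2.INTER_CUBIC))
E
```

```text
w8 0.088 196 line 88.99665 -> facing -1.0033493 tool yaw 2.8838604649477793 ((551.0868530273438, -179.06103515625), (12.142581939697266, 57.31319808959961), 3.0062777996063232)
w8 0.119 736 line 92.13034 -> facing 2.1303406 tool yaw 2.8838604649477793 ((551.9347534179688, -179.4955596923828), (11.595978736877441, 34.34004592895508), 3.0618603229522705)
w9 0.088 373 line 168.88225 -> facing 78.88225 tool yaw 63.81937451756079 ((530.9562377929688, -174.1945343017578), (14.00064468383789, 17.16309356689453), 88.06197357177734)
w9 0.119 1336 line 155.50177 -> facing 65.50177 tool yaw 63.81937451756079 ((544.68994140625, -176.56021118164062), (17.058347702026367, 20.25481605529785), 61.801490783691406)
```

View pics/w9c.png

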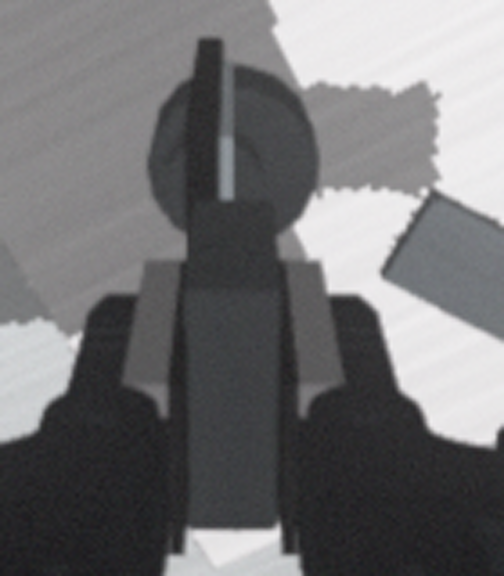

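View pics/t9c.png

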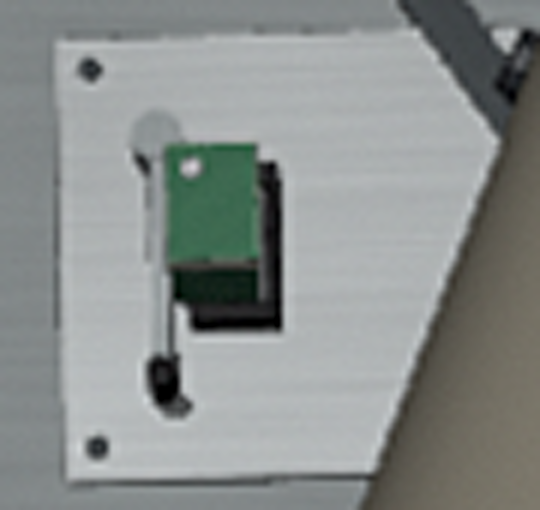

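The crops show the grip flush between the pads and square to them, and the carton seated behind the shut lever. Yaw is 63.78° against a target of 64.0°, so I make a tiny trim and check that it holds still.

```bash
python3 -m pendant '[[[0.05,0.05,0],[0,0,0.3],255],[[0,0,0],[0,0,0],255],[[0,0,0],[0,0,0],255],[[0,0,0],[0,0,0],255],[[0,0,0],[0,0,0],255],[[0,0,0],[0,0,0],255]]';python3 -c "
from h import *;st()"; python3 -m pendant '[[[0,0,0],[0,0,0],255],[[0,0,0],[0,0,0],255],[[0,0,0],[0,0,0],255],[[0,0,0],[0,0,0],255]]';python3 -c "
from h import *;st()"
```

```text
clock: 19.5
position: [0.5512, -0.1801, 0.1178]
ee_rot: [0.848, 0.53, -0.002, -0.001]
ft_force: [-4.1, -0.3, 2.8]
grip_width: 0.132
t 19.5 pos [ 0.5512 -0.1801  0.1178] yaw 64.08 zax [-0.005  0.    -1.   ] F [-4.1 -0.3  2.8] M [ 0.14  0.51 -0.01] grip 0.132 q [-0.06  0.35  0.36  1.75 -0.14  1.07  1.46]
clock: 20.0
position: [0.5512, -0.1802, 0.1178]
ee_rot: [0.848, 0.53, -0.002, -0.001]
ft_force: [-3.9, -0.3, 1.4]
grip_width: 0.13
t 20.0 pos [ 0.5512 -0.1802  0.1178] yaw 64.07 zax [-0.005 -0.    -1.   ] F [-3.9 -0.3  1.4] M [ 0.1   0.55 -0.04] grip 0.13 q [-0.06  0.35  0.36  1.75 -0.14  1.07  1.46]
```

It holds steady at yaw 64.07°, which is a mirror angle of about 61.7° to 61.8°. Handing in.

```bash
python3 -c "
from h import *;manip.hand_in();st()"
```

```text
the job is handed in; nothing more can be done
the job is handed in; nothing more can be done
```

The job is done and handed in at 20 s of the 66 s allowed. I set the carton in the pocket with its printed square facing the mirror, let go of it, and swung the lever to its hard stop. I then turned the mirror by its grip and handed in while still holding it.

**Carton and lever:** the carton's underside met the pocket floor at the expected 10 mm. After shutting, the top, side and wrist views showed the bar straight across the pocket behind the carton.

**Mirror angle:** the camera angle came out at about 0.58 rad, so the target was 61.7°. My last reading was about 61.8°, and it stayed steady for the final 0.5 s.

**Checks that were less certain:**
- The mirror angle is inferred from the gripper's direction, because the grip sat flush in the pads. A direct fit of the mirror frame from the depth image was partly blocked and not usable.
- Single estimates of the camera angle ranged from 0.53 to 0.61 rad. I used 0.582.
- The top and wrist views of the jig differed by about 1.5 mm.
- A side load of about 4 N stayed on the mirror grip at the end.
- The other things on the bench looked unmoved in the last top view, but I did not measure them.

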